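# Wind a screw jack until the display tile is level with its neighbour

## Task

Put the loose crank fully down onto the square shaft of the screw jack and wind it gently clockwise until the face of the display tile on the jack is level with the face of the fixed tile beside it, to within 2 mm and never more than 6 mm above it. Leave the crank on the shaft. Press only lightly (no more than about 15 N) while finding the fit, do not force the crank, do not touch the two display tiles, and leave the other things on the bench where they are.

Things in the scene. Friction and masses are not known exactly. Their poses are not given: they have to be found in the camera images.
- crank: Loose steel crank, 0.28 kg, standing on its hub; origin at the centre of the hub's underside. Hub: square block 28 x 28 mm, 58 mm tall, square socket (16 mm wide, 26 mm deep, walls parallel to x and y) open below. z up; x along the arm (14 mm wide, 8 thick, top at 34 mm) to the winding knob. The other side ends in a round counterweight 30 mm across, 55 mm from the axis; balanced about the hub.
- crank_hub (a point): On the axis of the crank's hub, 42 mm above its underside: the place to hold the crank (28 mm across the arm, along y) while fitting it. Axes as the crank's.
- crank_grip (a point): Middle of the crank's winding knob, 70 mm from the hub's axis along the arm, 58 mm above the hub's underside. Upright black cylinder, 22 mm across and 44 mm tall, spinning freely on its upright pin, so it can be held without turning the wrist.
- crank_socket (a point): Centre of the open mouth of the crank's socket, on the underside of its hub; axes as the crank's. When fully fitted it lies 16 mm below shaft_top.
- shaft_top (a point): On the axis of the jack's upright square shaft (14 mm wide), at the top of its square part, 113 mm above the bench. A tapered round pilot (14 mm across at its foot, 6 at its tip, 10 tall) stands on it; the crank is fully down when the socket's floor meets the pilot. It runs down 23 mm to the gearbox top. Axes: the jack's, z up; the shaft's flats stand at another, unknown angle.
- jack: Screw jack, fixed, origin on the bench under the shaft's axis; x points from the shaft to the lift platform (centre 185 mm off, 168 mm square). Grey gearbox under the shaft. Shaft turns stiffly (0.35 N m, 5 N at the knob), stays where left; clockwise from above raises, 14 mm a turn. Socket drops over the square within 0.12 rad of true, each quarter turn: find it by sight or by turning under light pressure.
- lift: The jack's moving platform with a black display tile (160 x 160 x 14 mm) fixed on top; rises with the winding, never tilts. Lowest when its origin is on the bench; travel 52 mm.
- lift_face (a point): Centre of the upper face of the display tile on the jack's platform, z up. It starts 15 to 45 mm below the neighbour's face.
- stand: Fixed frame on four legs beside the jack, on its +y side, with a black display tile (160 x 160 mm) on top; origin at the centre of the tile's upper face, 98 to 118 mm above the bench.
- stand_face (a point): Centre of the upper face of the fixed tile: the height to reach. z up, level.
- tape: Bystander: roll of brown tape, ring 84 mm across, 24 mm tall, lying flat, origin at the centre of its underside.
- driver_a: Bystander: yellow-handled screwdriver, 140 mm long, lying on the bench.
- screw_tin: Bystander: small open metal tin, 70 mm across, 35 mm tall, origin at the centre of its underside.
There are look-alikes about, which are no part of the job. Of the things that look like the crank, take the one that is farthest from the robot's base at the start.

How it is judged (in metres and radians):
On the way, in this order (a step that is already met when the one before it is completed fails the run):
1. the crank is fully down on the square shaft (z of crank_socket in the frame of shaft_top below -0.012 m and horizontal distance between crank_socket and shaft_top below 0.004 m and angle between crank_socket's own z axis and vertical below 0.12 rad), for 0.2 s.
2. with the crank on the shaft, the tile on the jack has been wound level with its neighbour (all of step 1 and z of lift_face in the frame of stand_face between -0.002 and 0.002 m), for 0.2 s.
At the end, for the whole second after the job is handed in: The face of the tile on the jack is within 2 mm of the height of the fixed tile's face; the crank is on the shaft, its socket mouth at least 12 mm below the top of the square, upright within 0.12 rad, released and at rest (all of step 2 and linear speed of crank below 0.02 m/s); the robot touches nothing.
It fails at once if crank pressed on the shaft's end with more than 70 N in all (side wedging counted; a straight push of 15 N stays far below) before it has dropped on (contact force between crank and jack above 70 N and z of crank_socket in the frame of shaft_top above -0.004 m).
It fails at once if crank forced against the shaft with more than 140 N (the plain winding load is about 50 N) (contact force between crank and jack above 140 N).
It fails at once if wound more than 6 mm above the neighbour (z of lift_face in the frame of stand_face above 0.006 m).
It fails at once if a display tile touched by the robot or the crank (contact force between any of the arm, the fingers, crank and lift above 1 N or contact force between any of the arm, the fingers, crank and stand above 1 N).
It fails at once if a bystander moved more than 30 mm (distance of any of tape, driver_a, screw_tin from where it was at the start of the episode above 0.03 m).
It also fails if it takes over 72 s, if anything falls off the work surface, if the arm or the gripper's body presses on something with over 40 N, if the wrist force passes 120 N, or if a joint passes its speed limit or range.

## Robot

A 7-joint arm with a two-finger parallel gripper is mounted at the origin on the work surface. World frame = base frame: x ahead of the robot, y to its left, z up, the work surface at z = 0. Lengths are in mm, angles in rad, forces in N, time in s.
With the tool pointing down it reaches from about 425 to 875 mm from the base axis. Payload 4.7 kg.
Tool frame: the origin (TCP) lies midway between the tips of the shut fingers; the grasp point (between the pads) lies 19 mm behind it; z points along the fingers, y is the line along which they close (so a half turn about z gives the same grasp; the last joint's range is limited). The gripper opens to 87 mm and grips with 3 to 60 N. Pads are 19 mm wide; open, the fingers measure 117 mm over their backs; the gripper's body (75 mm by 190 mm) begins 51 mm behind the grasp point.
Start: joints at [1.294, 0.321, -0.07, 1.45, 0.023, 1.371, -0.057], TCP at [186.347, -622.736, 222.587] pointing down, gripper open.
Joint ranges: [-2.86, 2.86], [-0.3, 2.09], [-1.38, 1.24], [0.06, 2.45], [-1.56, 4.7], [0.09, 2.05], [-2.69, 2.69]. Speed limits (rad/s): [2.57, 2.57, 3.14, 3.14, 3.14, 3.14, 3.14].

## Interface

Orientations are given as a 3x3 rotation matrix whose columns are the frame's x, y, z axes.
In Python, from plant import manip gives the robot as it stands. The module is installed in compiled form; this text tells all that it offers.
- The arm moves only by the tool servo_tool, never from a script. Its arguments are lists of equal length, an entry for each row: "offset": the shift along the tool's x, y, z each as a share of 0.03 m, from -1 to 1, a list of three; "angular": the turn, a rotation vector about the tool's x, y, z each as a share of 5 degrees, from -1 to 1, a list of three; "jaw": the opening, from 0 (shut) to 1 (fully open). A call has 1 to 12 rows; each row shifts and turns the commanded pose from where the row before left it, along the tool's axes as they then stand; what a row does not reach is not made up. A row lasts 1/12 s, in which the tool goes at most 41.7 mm and 7.16 degrees, less where a joint would pass 70% of its speed; a pose out of reach is approached as far as the arm can. A call with a number of a shift or a turn outside -1 to 1 is refused whole. A call with a gripper value outside its range is refused whole. The fingers move at their own pace and stop on an object; the grip force is fixed at half the most. Time passes only in rows, so rows that do not move let the fingers close. It gives the time, the measured TCP pose, the force, the opening and the grip force at its end, in the units of the state.
- manip.get_obs(): the state, without advancing time (a new reading comes with each control period).
- manip.capture(name): name is "scene" or "side" or "wrist"; returns the picture (400x640x3 uint8, red, green, blue); there is no depth.
- manip.camera_model(name): a dict with "mtx" (3x3 intrinsics, pixels), "R" (3x3) and "t" (3): a world point X has camera coordinates R X + t; the wrist camera has in their place "hand_eye" (4x4, takes a point from camera to tool coordinates, whose origin is the TCP and whose axes are the flange's). Camera axes: x right, y down, z forward; pixel columns grow to the right and rows downward; lengths in mm; the calibration is good to about 2 mm. A picture is of the moment at which its call begins: read the wrist's pose just before it. camera_model takes no time and is no camera call.
- manip.job_done(): hands the job in; it is judged then, once.
The state is a dict: "time": time; "joint_positions": joint angles; "dq": joint speeds; "joint_efforts": joint torques, N m; "ee_pos": TCP position; "tcp_rot": TCP orientation; "wrist_force": force on the tool from outside, world axes, zero at the start; "torque": the same for the moment, N m; "width": finger opening in mm; "grasp_force": force on a finger pad.
Only numpy, scipy, OpenCV 4.12 (cv2) and the standard library are available. Lean on these libraries where they do the work, as an engineer would, in place of code of your own. Each camera call takes 0.05 s, during which the arm holds its last target. There are 200 camera calls.

## Working session

There is one attempt and no reset: what is moved stays moved. The work goes in short steps, Python scripts to look and compute and a tool call to move; the robot and the scene stay as the last step left them, time stands still between calls to the robot, and variables do not carry over. Pictures are saved under pics/ and viewed, at most 10 in all, crops included, and the job is handed in when it is done.

Besides the shell and the picture viewer there is one more tool, called after "Call:" as name(argument=value, ...) on one line, values as JSON. servo_tool: Moves the arm, as the interface text tells. Its arguments: {"type":"object","properties":{"offset":{"type":"array"},"angular":{"type":"array"},"jaw":{"type":"array"}},"required":["offset","angular","jaw"]}

```bash
mkdir -p pics
cat > h.py <<'E'
import numpy as np, cv2
from plant import manip
def cap(n,f):
    im=manip.capture(n); cv2.imwrite('pics/'+f,cv2.cvtColor(im,cv2.COLOR_RGB2BGR)); return im
def model(n):
    m=manip.camera_model(n); K=np.array(m['mtx'])
    if n=='wrist':
        o=manip.get_obs(); H=np.array(m['hand_eye']); R=np.array(o['tcp_rot']); p=np.array(o['ee_pos'])
        Rc=R@H[:3,:3]; c=R@H[:3,3]+p
    else:
        Rc=np.array(m['R']).T; c=-Rc@np.array(m['t'])
    return K,Rc,c
def ray(M,uv):
    K,Rc,c=M; d=Rc@np.linalg.solve(K,[uv[0],uv[1],1.]); return c,d
def onz(M,uv,z):
    c,d=ray(M,uv); return c+d*(z-c[2])/d[2]
def proj(M,X):
    K,Rc,c=M; q=K@(Rc.T@(np.array(X)-c)); return q[:2]/q[2]
def tri(M1,a,M2,b):
    c1,d1=ray(M1,a); c2,d2=ray(M2,b); s=np.linalg.lstsq(np.c_[d1,-d2],c2-c1,rcond=None)[0]
    p,q=c1+s[0]*d1,c2+s[1]*d2; return (p+q)/2,np.linalg.norm(p-q)
E
python3 - <<'E'
from h import *
for n in('scene','side','wrist'):
    cap(n,n+'0.png'); M=model(n); print(n,M[2].round(),M[1][:,2].round(2),M[0][0,0])
o=manip.get_obs(); print(o)
a=cv2.imread('pics/scene0.png');b=cv2.imread('pics/side0.png')
cv2.imwrite('pics/both.png',cv2.resize(np.vstack([a,b]),None,fx=.75,fy=.75))
E
```

```text
scene [ 917. -319.  890.] [-0.37  0.36 -0.86] 395.69240119426536
side [ 458. -926.  948.] [ 0.09  0.73 -0.68] 446.95926707012524
wrist [ 269. -598.  383.] [-0.29 -0.09 -0.95] 295.4178913667893
{'time': 0.15, 'joint_positions': array([ 1.29411422,  0.32164997, -0.07007105,  1.4513833 ,  0.02262505,
        1.37081804, -0.05691221]), 'dq': array([ 5.21009581e-06, -5.10899418e-03,  1.03619274e-03, -4.75777685e-03,
        6.82317277e-04,  2.17882819e-04, -8.08544629e-05]), 'joint_efforts': array([-8.96677420e-05, -4.91797829e+01, -4.04769285e-01, -3.12873065e+01,
       -6.40644506e-02,  4.05645871e-02,  1.22443384e-04]), 'ee_pos': array([ 186.1741506 , -622.32942436,  221.72022348]), 'tcp_rot': array([[ 9.58018787e-01,  2.86704938e-01, -5.31818362e-04],
       [ 2.86705408e-01, -9.58017809e-01,  1.37341378e-03],
       [-1.15726948e-04, -1.46823141e-03, -9.99998915e-01]]), 'wrist_force': array([ 1.29415391, -0.14254786, -0.32113169]), 'torque': array([ 0.01827728, -0.10820365,  0.02455559]), 'grasp_force': 0.0, 'width': 86.83813585545374}
```

View pics/scene0.png

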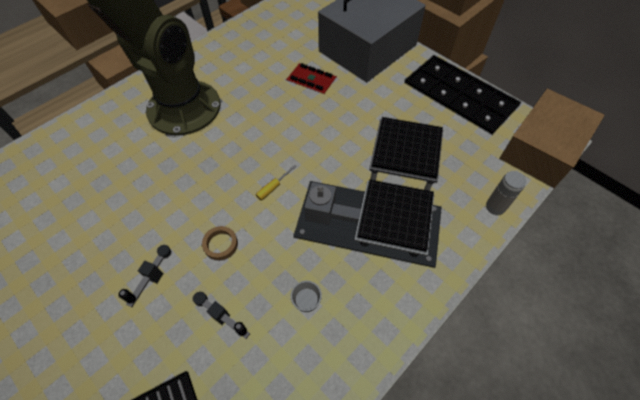

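View pics/side0.png

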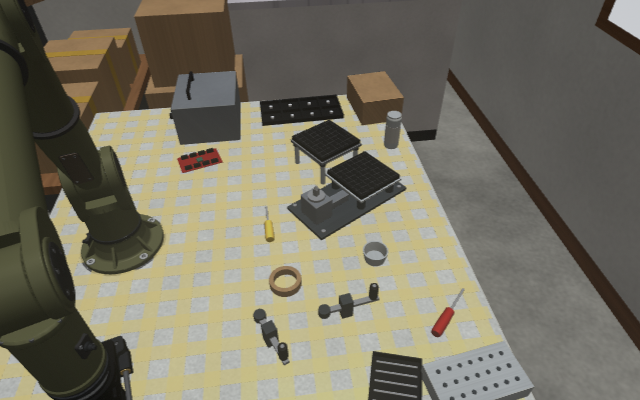

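The scene view shows two look-alike cranks. One has its hub at scene (148,270) / side (268,332), the other at scene (218,312) / side (346,306). The jack shaft is at scene (320,190) / side (316,190). Next I'll compare their distances from the base and take a close crop.

Run:
```python
from h import *
S,D=model('scene'),model('side')
for n,a,b in [('A hub',(150,268),(267,330)),('B hub',(218,311),(346,303)),('A knob',(126,295),(283,351)),('A cw',(164,251),(260,316)),('B knob',(240,329),(374,291)),('B cw',(200,298),(324,311)),('shaft',(320,186),(316,188)),
 ('tape',(219,242),(285,281)),('tin',(306,296),(375,253))]:
    p,e=tri(S,a,D,b); print(n,p.round(),e.round(1),np.hypot(*p[:2]).round())
a=cv2.imread('pics/scene0.png');b=cv2.imread('pics/side0.png')
f=lambda i,x,y,w=100,h=75:cv2.resize(i[y:y+h,x:x+w],(400,300),interpolation=cv2.INTER_CUBIC)
cv2.imwrite('pics/crop.png',np.vstack([np.hstack([f(a,170,275),f(b,300,265)]),np.hstack([f(a,290,165),f(b,280,160)])]))
```

```text
A hub [ 399. -362.   41.] 0.1 539.0
B hub [ 589. -314.   41.] 2.5 668.0
A knob [ 432. -431.   65.] 2.8 610.0
A cw [ 383. -316.   33.] 2.6 497.0
B knob [ 659. -305.   63.] 1.3 726.0
B cw [ 535. -324.   34.] 1.9 626.0
shaft [559.  29. 119.] 8.2 559.0
tape [ 448. -209.   17.] 3.5 495.0
tin [ 697. -156.   25.] 3.2 714.0
```

View pics/crop.png

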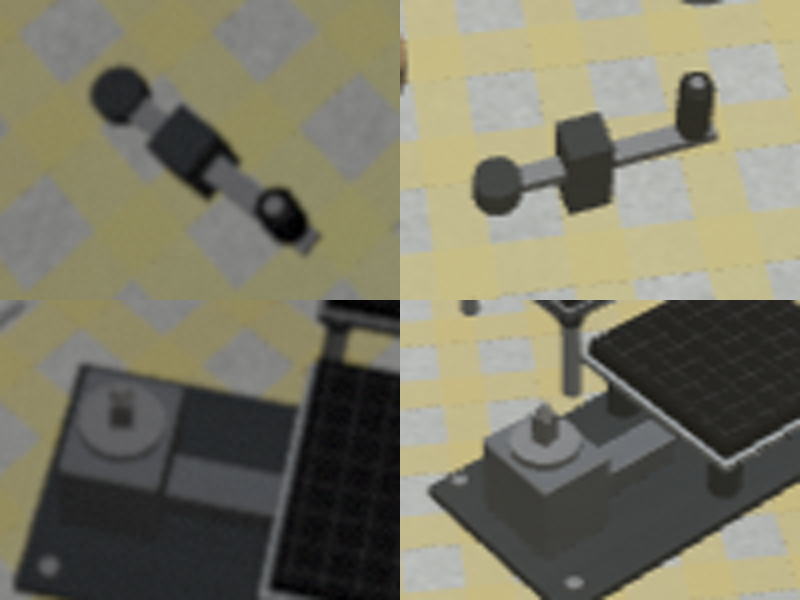

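Crank B is the farther one: 668 mm from the base against 539 mm. Its heights fit too, with hub top about 50 mm and knob about 63 mm. The crop confirms a black square hub, a knob toward +x and a round counterweight. I'll move above it.

Call:
servo_tool(offset=[[0.88,-0.333,0],[0.88,-0.333,0],[0.88,-0.333,0],[0.88,-0.333,0],[0.88,-0.333,0],[0.88,-0.333,0],[0.88,-0.333,0],[0.88,-0.333,0],[0.88,-0.333,0],[0.88,-0.333,0],[0.88,-0.333,0],[0.88,-0.333,0]], angular=[[0,0,0],[0,0,0],[0,0,0],[0,0,0],[0,0,0],[0,0,0],[0,0,0],[0,0,0],[0,0,0],[0,0,0],[0,0,0],[0,0,0]], jaw=[1,1,1,1,1,1,1,1,1,1,1,1])

```text
time: 1.15
ee_pos: [456.3, -416.0, 222.2]
tcp_rot: [[0.958, 0.287, -0.0], [0.287, -0.958, 0.0], [-0.0, -0.0, -1.0]]
wrist_force: [-0.1, -1.0, -0.3]
width: 87.1
grasp_force: 0.0
```

Call:
servo_tool(offset=[[0.88,-0.333,0],[0.88,-0.333,0],[0.88,-0.333,0],[0.88,-0.333,0],[0.88,-0.333,0],[0.88,-0.333,0],[0,0,0],[0,0,0],[0,0,0]], angular=[[0,0,0],[0,0,0],[0,0,0],[0,0,0],[0,0,0],[0,0,0],[0,0,0.92],[0,0,0.92],[0,0,0]], jaw=[1,1,1,1,1,1,1,1,1])

```text
time: 1.9
ee_pos: [590.3, -313.5, 221.9]
tcp_rot: [[0.992, 0.129, -0.001], [0.129, -0.992, 0.0], [-0.001, -0.0, -1.0]]
wrist_force: [-0.5, -0.0, 0.0]
width: 87.0
grasp_force: 0.0
```

Run:
```python
from h import *
o=manip.get_obs();M=model('wrist');im=cap('wrist','w1.png');print(o['time'],o['ee_pos'],np.array(o['tcp_rot']).round(3).tolist())
print(proj(M,[589,-314,58]),proj(M,[659,-305,80]),proj(M,[535,-324,38]))
```

```text
1.9 [ 590.29379785 -313.50112759  221.85893723] [[0.992, 0.129, -0.001], [0.129, -0.992, 0.0], [-0.001, -0.0, -1.0]]
[319.13257935 184.18834307] [319.28859864 121.40739317] [321.44169721 222.08055151]
```

View pics/w1.png

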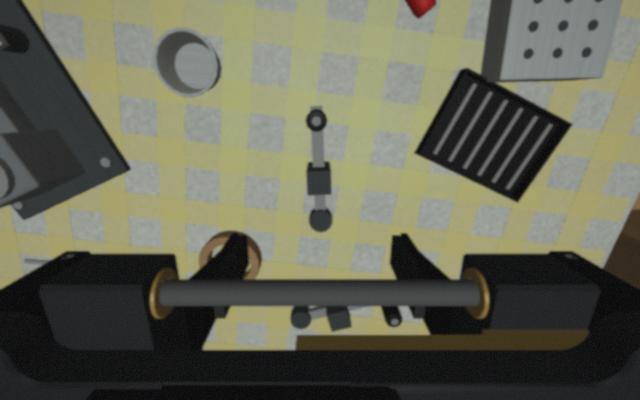

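The wrist view has the crank centred: knob (316,120), hub (318,178), counterweight (320,219). It is nearly aligned with the tool.

Run:
```python
from h import *
M=model('wrist');im=cv2.imread('pics/w1.png');g=im.max(2)
m=(g<95).astype(np.uint8);m[:, :285]=0;m[:,350:]=0;m[:105]=0;m[235:]=0
for r in range(106,234,3):
    x=np.flatnonzero(m[r]); 
    if len(x):print(r,x[0],x[-1],g[r,(x[0]+x[-1])//2],end=' | ')
k=onz(M,(316,120),80);c=onz(M,(320,219),38);print(k,c,np.arctan2(*(k-c)[1::-1]),np.linalg.norm((k-c)[:2]),c+(k-c)*55/125)
R=M
```

```text
109 313 320 69 | 112 310 322 50 | 115 308 324 62 | 118 307 325 115 | 121 306 326 116 | 124 307 325 112 | 127 309 323 40 | 130 312 321 43 | 163 309 328 119 | 166 308 329 98 | 169 307 329 29 | 172 307 329 56 | 175 307 329 57 | 178 307 329 61 | 181 307 330 61 | 184 308 330 60 | 187 308 330 59 | 190 308 330 58 | 193 308 330 64 | 211 311 329 51 | 214 310 330 57 | 217 310 331 57 | 220 310 331 56 | 223 310 330 59 | 226 311 329 57 | 229 315 326 59 | [ 659.48162037 -301.99668461   80.        ] [ 538.47513662 -322.39463969   38.        ] 0.16699912892133104 122.71367356623533 [ 591.71798947 -313.41953945   56.48      ]
```

Call:
servo_tool(offset=[[0.05,0,0.9],[0,0,0.9],[0,0,0.9],[0,0,0.9],[0,0,0.9],[0,0,0.9],[0,0,0.9],[0,0,0.33],[0,0,0],[0,0,0],[0,0,0],[0,0,0]], angular=[[0,0,-0.44],[0,0,0],[0,0,0],[0,0,0],[0,0,0],[0,0,0],[0,0,0],[0,0,0],[0,0,0],[0,0,0],[0,0,0],[0,0,0]], jaw=[1,1,1,1,1,1,1,1,1,0,0,0])

```text
time: 2.95
ee_pos: [593.0, -314.9, 26.1]
tcp_rot: [[0.986, 0.168, 0.003], [0.168, -0.986, -0.002], [0.003, 0.002, -1.0]]
wrist_force: [-0.1, -0.1, -0.3]
width: 74.4
grasp_force: 0.0
```

Call:
servo_tool(offset=[[0,0,0],[0,0,0],[0,0,0],[0,0,0]], angular=[[0,0,0],[0,0,0],[0,0,0],[0,0,0]], jaw=[0,0,0,0])

```text
time: 3.28
ee_pos: [591.7, -314.1, 24.1]
tcp_rot: [[0.986, 0.168, 0.0], [0.168, -0.986, -0.0], [0.0, 0.0, -1.0]]
wrist_force: [0.0, -0.3, -0.0]
width: 48.2
grasp_force: 0.0
```

Call:
servo_tool(offset=[[0,0,0],[0,0,0],[0,0,0],[0,0,0],[0,0,0],[0,0,-0.4],[0,0,-0.8],[0,0,-0.9],[0,0,-0.9],[0,0,-0.9],[0,0,-0.9],[0,0,-0.6]], angular=[[0,0,0],[0,0,0],[0,0,0],[0,0,0],[0,0,0],[0,0,0],[0,0,0],[0,0,0],[0,0,0],[0,0,0],[0,0,0],[0,0,0]], jaw=[0,0,0,0,0,0,0,0,0,0,0,0])

```text
time: 4.28
ee_pos: [592.1, -314.5, 189.3]
tcp_rot: [[0.986, 0.168, 0.003], [0.168, -0.986, -0.002], [0.002, 0.002, -1.0]]
wrist_force: [1.7, 0.2, -3.6]
width: 27.9
grasp_force: 30.0
```

Call:
servo_tool(offset=[[0.1,-0.8,0],[0.1,-0.8,0],[0.1,-0.8,0],[0.1,-0.8,0],[0.1,-0.8,0],[0.1,-0.8,0],[0.1,-0.8,0],[0.1,-0.8,0],[0.1,-0.8,0],[0.1,-0.8,0],[0,0,0],[0,0,0]], angular=[[0,0,0],[0,0,0],[0,0,0],[0,0,0],[0,0,0],[0,0,0],[0,0,0],[0,0,0],[0,0,0],[0,0,0],[0,0,0],[0,0,0]], jaw=[0,0,0,0,0,0,0,0,0,0,0,0])

```text
time: 5.28
ee_pos: [580.7, -70.2, 186.2]
tcp_rot: [[0.985, 0.172, 0.0], [0.172, -0.985, -0.0], [0.0, 0.0, -1.0]]
wrist_force: [-0.6, -0.2, -3.0]
width: 27.5
grasp_force: 30.0
```

Run:
```python
from h import *
o=manip.get_obs();M=model('wrist');im=cap('wrist','w2.png');print(o['time'],o['ee_pos'],o['width'],o['grasp_force'],o['joint_positions'].round(2))
np.savez('w2.npz',K=M[0],R=M[1],c=M[2])
p=proj(M,[559,29,113]);print(p)
x,y=[int(v) for v in p];x=max(0,x-60);y=max(0,y-45)
a=cv2.imread('pics/w2.png');print(x,y)
cr=cv2.resize(a[y:y+90,x:x+120],(800,600),interpolation=cv2.INTER_CUBIC);cv2.imwrite('pics/w2c.png',cr)
```

```text
5.2833 [580.69848634 -70.18798621 186.16225087] 27.508599058313877 29.992245859466493 [ 0.46  0.23 -0.44  1.66  0.1   1.28 -1.4 ]
[199.26378357 215.60139544]
139 170
```

View pics/w2.png

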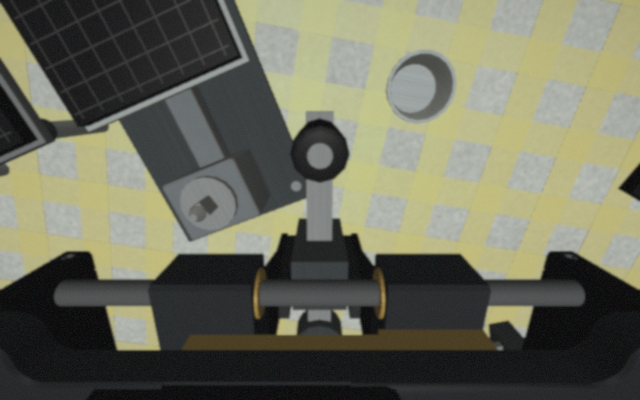

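View pics/w2c.png

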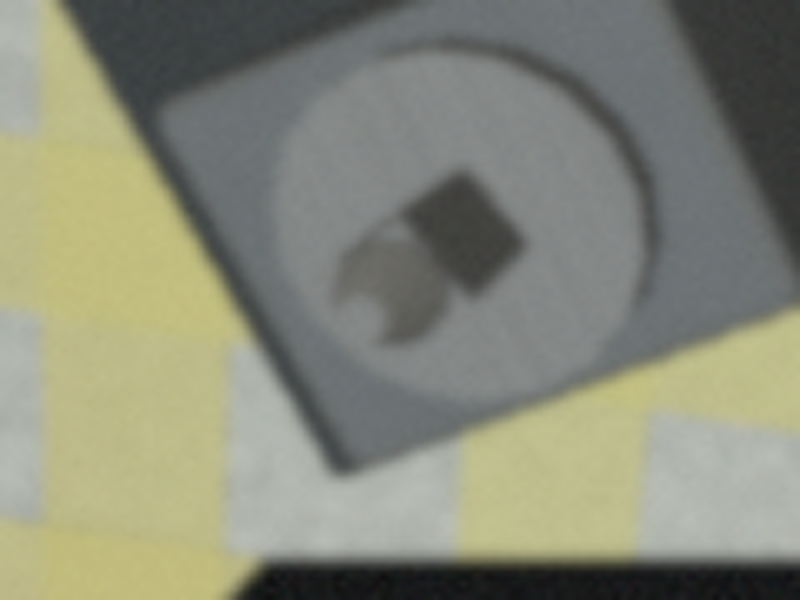

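The jack is at left. In crop pixels, the round collar is centred at (463,219). One dark side face of the square has its bottom edge from (468,168) to (525,243) and its top edge from (405,213) to (475,298). The crank is gripped straight (27.5 mm).

Run:
```python
from h import *
d=np.load('w2.npz');M=(d['K'],d['R'],d['c'])
f=lambda u,v:(139+u/6.667,170+v/6.667)
for z in(90,93):
  c=onz(M,f(463,219),z);a=onz(M,f(468,168),z);b=onz(M,f(525,243),z);print(z,'axis',c[:2].round(1),'edge',(b-a)[:2].round(1),np.linalg.norm(b-a),np.degrees(np.arctan2(*(b-a)[1::-1])))
a=onz(M,f(405,213),113);b=onz(M,f(475,298),113);print('top',a[:2],b[:2],np.linalg.norm(b-a),np.degrees(np.arctan2(*(b-a)[1::-1])))
print('tip',onz(M,f(362,310),123))
# gearbox edge dir at z90
a=onz(M,f(160,112),90);b=onz(M,f(340,470),90);print('jack box',a,b,np.degrees(np.arctan2(*(b-a)[1::-1])))
# hub top visible now
for n,z in(('knob',(319,156,144+80-0)),):pass
print('cam',M[2])
print(proj(M,[580.7,-70.2,186.2-23+58]),proj(M,np.array([580.7,-70.2,186.2-23+80])+70*np.array([.985,.172,0])))
```

```text
90 axis [562.6  29.6] edge [-9.6 -8.4] 12.753741030488332 -138.6302521164453
93 axis [563.8  28.6] edge [-9.5 -8.3] 12.60517201231293 -138.6302521164454
top [571.38171578  29.21105166] [561.42777056  19.85998646] 13.6573586690795 -136.78872001207344
tip [561.93924196  30.14440546 123.        ]
jack box [570.93440109  70.95680178  90.        ] [521.24906774  44.76445253  90.        ] -152.20338864266645
cam [665.94691571 -55.45538521 347.53164126]
[318.56268438 286.25923494] [318.43053828 152.43501415]
```

The shaft axis is at about (562, 29.7), with three estimates agreeing to 1 mm. The flats stand at about 42.7° and the edge measures 13.7 mm against 14. I'll turn the crank +32.8° and move it over the shaft.

Call:
servo_tool(offset=[[0,-0.85,0],[0,-0.85,0],[0,-0.85,0],[0,-0.84,0],[0,0,0],[0,0,0],[0,0,0],[0,0,0],[0,0,0],[0,0,0],[0,0,0],[0,0,0]], angular=[[0,0,0],[0,0,0],[0,0,0],[0,0,0],[0,0,-0.94],[0,0,-0.94],[0,0,-0.94],[0,0,-0.94],[0,0,-0.94],[0,0,-0.93],[0,0,-0.93],[0,0,0]], jaw=[0,0,0,0,0,0,0,0,0,0,0,0])

```text
time: 6.33
ee_pos: [563.9, 25.9, 185.6]
tcp_rot: [[0.738, 0.675, -0.0], [0.675, -0.738, -0.001], [-0.001, 0.0, -1.0]]
wrist_force: [0.5, -0.0, -3.1]
width: 27.4
grasp_force: 30.0
```

Call:
servo_tool(offset=[[0,0,0],[0,0,0.6],[0,0,0.6],[0,0,0],[0,0,0]], angular=[[0,0,0],[0,0,0],[0,0,0],[0,0,0],[0,0,0]], jaw=[0,0,0,0,0])

```text
time: 6.75
ee_pos: [563.0, 27.2, 148.9]
tcp_rot: [[0.739, 0.674, -0.002], [0.674, -0.739, -0.0], [-0.002, -0.001, -1.0]]
wrist_force: [0.3, -0.2, -3.2]
width: 27.5
grasp_force: 30.0
```

Run:
```python
from h import *
o=manip.get_obs();print(o['time'],o['ee_pos'],np.degrees(np.arctan2(*np.array(o['tcp_rot'])[1::-1,0])),o['wrist_force'],o['joint_positions'].round(2))
p0=np.array(o['ee_pos']);
out=[]
for n in('scene','side'):
    M=model(n);im=cap(n,n+'3.png');b=cv2.imread('pics/%s3.png'%n)
    x,y=[int(v) for v in proj(M,[562,30,135])]
    out.append(cv2.resize(b[y-45:y+45,x-30:x+30],(400,600),interpolation=cv2.INTER_CUBIC));print(n,x,y,proj(M,[562,29.7,123]),proj(M,[p0[0],p0[1],p0[2]-23]))
cv2.imwrite('pics/c3.png',np.hstack(out))
```

```text
6.75 [563.03346633  27.15712371 148.94472929] 42.340893687744995 [ 0.29386746 -0.15332884 -3.20104534] [ 0.4   0.23 -0.56  1.75  0.13  1.2  -1.03]
scene 321 184 [321.38086777 187.42944437] [320.91025288 187.65876042]
side 316 182 [316.11293943 185.56146663] [316.56897185 185.31689857]
```

View pics/c3.png

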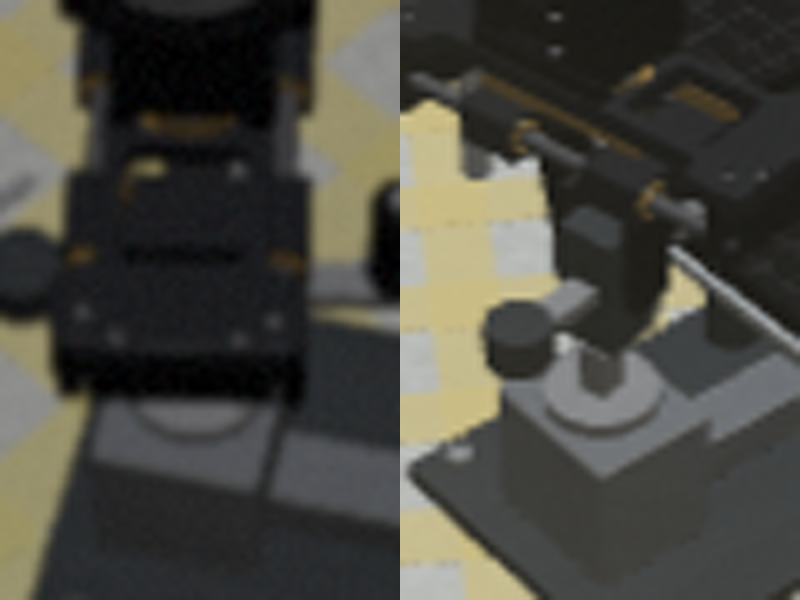

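Side view: the hub is right above the shaft, with the flats apparently aligned. I'll correct laterally by 2.5 mm and descend gently.

Call:
servo_tool(offset=[[0.05,-0.083,0],[0,0,0.1],[0,0,0.1],[0,0,0.1],[0,0,0.05],[0,0,0],[0,0,0]], angular=[[0,0,0],[0,0,0],[0,0,0],[0,0,0],[0,0,0],[0,0,0],[0,0,0]], jaw=[0,0,0,0,0,0,0])

```text
time: 7.43
ee_pos: [562.7, 31.3, 138.8]
tcp_rot: [[0.737, 0.675, -0.001], [0.675, -0.737, 0.001], [-0.0, -0.001, -1.0]]
wrist_force: [-1.5, 2.6, -2.1]
width: 27.5
grasp_force: 30.0
```

Call:
servo_tool(offset=[[0,0,0.07],[0,0,0.07],[0,0,0],[0,0,0]], angular=[[0,0,0],[0,0,0],[0,0,0],[0,0,0]], jaw=[0,0,0,0])

```text
time: 7.77
ee_pos: [562.5, 32.0, 134.5]
tcp_rot: [[0.737, 0.676, -0.001], [0.676, -0.737, 0.001], [-0.0, -0.002, -1.0]]
wrist_force: [-1.9, 4.4, -2.2]
width: 28.0
grasp_force: 30.0
```

Call:
servo_tool(offset=[[0.02,-0.05,0],[0,0,0.05],[0,0,0.05],[0,0,0],[0,0,0]], angular=[[0,0,0],[0,0,0],[0,0,0],[0,0,0],[0,0,0]], jaw=[0,0,0,0,0])

```text
time: 8.18
ee_pos: [562.4, 32.2, 131.6]
tcp_rot: [[0.738, 0.675, -0.0], [0.675, -0.738, 0.0], [-0.0, -0.0, -1.0]]
wrist_force: [-2.2, 3.2, -2.4]
width: 27.7
grasp_force: 30.0
```

Call:
servo_tool(offset=[[0,-0.02,0.1],[0,0,0.1],[0,0,0.08],[0,0,0.05],[0,0,0],[0,0,0]], angular=[[0,0,0],[0,0,0],[0,0,0],[0,0,0],[0,0,0],[0,0,0]], jaw=[0,0,0,0,0,0])

```text
time: 8.68
ee_pos: [562.2, 32.3, 121.6]
tcp_rot: [[0.738, 0.675, -0.0], [0.675, -0.738, -0.0], [-0.0, 0.0, -1.0]]
wrist_force: [-0.8, 1.3, -3.7]
width: 28.3
grasp_force: 30.0
```

It dropped over the square without load. I'll take the last bit down, release and check.

Call:
servo_tool(offset=[[0,0,0.05],[0,0,0.03],[0,0,0],[0,0,0]], angular=[[0,0,0],[0,0,0],[0,0,0],[0,0,0]], jaw=[0,0,0,0])

```text
time: 9.02
ee_pos: [562.4, 32.5, 120.3]
tcp_rot: [[0.738, 0.675, 0.001], [0.675, -0.738, -0.001], [-0.0, 0.001, -1.0]]
wrist_force: [-4.0, 0.6, 3.7]
width: 27.3
grasp_force: 30.0
```

Seated: Fz has risen to +3.7 N and the TCP is at 120. I'll open, rise and look.

Call:
servo_tool(offset=[[0,0,0],[0,0,0],[0,0,0],[0,0,0],[0,0,0],[0,0,-0.8],[0,0,-0.9],[0,0,-0.9],[0,0,-0.9],[0,0,-0.9],[0,0,0],[0,0,0]], angular=[[0,0,0],[0,0,0],[0,0,0],[0,0,0],[0,0,0],[0,0,0],[0,0,0],[0,0,0],[0,0,0],[0,0,0],[0,0,0],[0,0,0]], jaw=[0.7,0.7,0.7,0.7,0.7,0.7,0.7,0.7,0.7,0.7,0.7,0.7])

```text
time: 10.02
ee_pos: [563.3, 32.8, 253.4]
tcp_rot: [[0.738, 0.675, 0.004], [0.675, -0.738, -0.0], [0.003, 0.003, -1.0]]
wrist_force: [-0.4, 0.3, -0.7]
width: 61.0
grasp_force: 0.0
```

Run:
```python
from h import *
o=manip.get_obs();M=model('wrist');im=cap('wrist','w4.png');print(o['time'],o['ee_pos'],o['width'],np.array(o['tcp_rot'])[:,0])
np.savez('w4.npz',K=M[0],R=M[1],c=M[2])
ax=np.array([562.3,32.4,0]);t=np.array([.738,.675,0])
print('hub top',proj(M,ax+[0,0,155]),'knob top',proj(M,ax+70*t+[0,0,177]))
```

```text
10.0167 [563.33225774  32.79028403 253.38362077] 61.00141136199606 [0.73775504 0.67506345 0.00261588]
hub top [316.99810301 202.21998538] knob top [316.77395232 126.45758515]
```

View pics/w4.png

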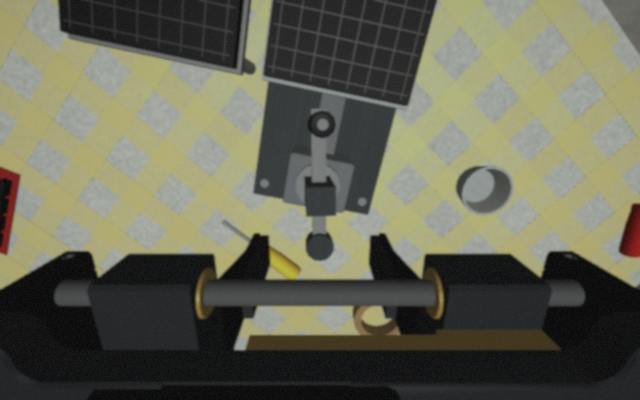

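The crank is on the shaft, with knob at (321,124), hub at (321,198) and counterweight at (319,246). The lift tile's near corners are (265,78) and (408,105), and the stand tile's near corners are (62,33) and (241,70). I'll measure both tile heights from directly above each one.

Run:
```python
from h import *
d=np.load('w4.npz');M=(d['K'],d['R'],d['c']);print('cam',M[2].round(1))
a,b=onz(M,(265,78),80),onz(M,(408,105),80);print(a,b,np.linalg.norm(a-b))
u=(b-a)/np.linalg.norm(b-a);n=np.array([-u[1],u[0],0]);print('yaw',np.degrees(np.arctan2(n[1],n[0])))
L=(a+b)/2+80*n
a,b=onz(M,(62,33),108),onz(M,(241,70),108);print(a,b,np.linalg.norm(a-b));S=b-80*u+80*n
R=np.c_[[.738,.675,0],[.675,-.738,0],[0,0,-1]]
print('L',L,'S',S);print('to L',R.T@(L-M[2]),'L->S',R.T@(S-L))
```

```text
cam [627.   90.3 415. ]
[608.57689534 148.96834434  80.        ] [692.01852755  17.71177824  80.        ] 155.53389382814302
yaw 32.4446902150401
[513.54995728 306.5658474  108.        ] [600.1224441  165.50029366 108.        ] 165.51219268101474
L [717.81048972 126.25887733  80.        ] S [624.71640634 275.93188797 108.        ]
to L [ 91.29071207  34.77354528 334.95032465] L->S [  32.32584865 -173.29718813  -28.        ]
```

Call:
servo_tool(offset=[[0.76,0.29,0],[0.76,0.29,0],[0.76,0.29,0],[0.76,0.29,0],[0,0,0],[0,0,0],[0,0,0]], angular=[[0,0,0],[0,0,0],[0,0,0],[0,0,0],[0,0,0],[0,0,0],[0,0,0]], jaw=[0.7,0.7,0.7,0.7,0.7,0.7,0.7])

```text
time: 10.65
ee_pos: [651.9, 68.3, 250.0]
tcp_rot: [[0.738, 0.675, -0.003], [0.675, -0.738, -0.0], [-0.003, -0.002, -1.0]]
wrist_force: [-0.2, 1.1, -0.1]
width: 60.7
grasp_force: 0.0
```

```bash
cat > snap.py <<'E'
from h import *
import sys
n=sys.argv[1];M=model('wrist');o=manip.get_obs();cap('wrist',n+'.png');np.savez(n+'.npz',K=M[0],R=M[1],c=M[2]);print(o['time'],o['ee_pos'],M[2])
E
python3 snap.py L1
```

```text
10.65 [651.9304072   68.32940266 249.99158815] [716.70361454 125.87666914 411.1181908 ]
```

Call:
servo_tool(offset=[[0.13,-0.72,0],[0.13,-0.72,0],[0.13,-0.72,0],[0.13,-0.72,0],[0.13,-0.72,0],[0.13,-0.72,0],[0.13,-0.72,0],[0.13,-0.72,0],[0,0,0],[0,0,0],[0,0,0]], angular=[[0,0,0],[0,0,0],[0,0,0],[0,0,0],[0,0,0],[0,0,0],[0,0,0],[0,0,0],[0,0,0],[0,0,0],[0,0,0]], jaw=[0.7,0.7,0.7,0.7,0.7,0.7,0.7,0.7,0.7,0.7,0.7])

```text
time: 11.62
ee_pos: [559.6, 215.5, 251.8]
tcp_rot: [[0.739, 0.674, 0.001], [0.674, -0.739, -0.002], [-0.0, 0.002, -1.0]]
wrist_force: [0.4, -1.4, -0.4]
width: 61.1
grasp_force: 0.0
```

```bash
python3 snap.py S1
python3 - <<'E'
import cv2,numpy as np
cv2.imwrite('pics/LS1.png',np.vstack([cv2.imread('pics/%s1.png'%n)[:240] for n in 'LS']))
E
```

```text
11.6167 [559.55068489 215.49688555 251.80766308] [623.76045419 273.1590883  413.11206938]
```

View pics/LS1.png

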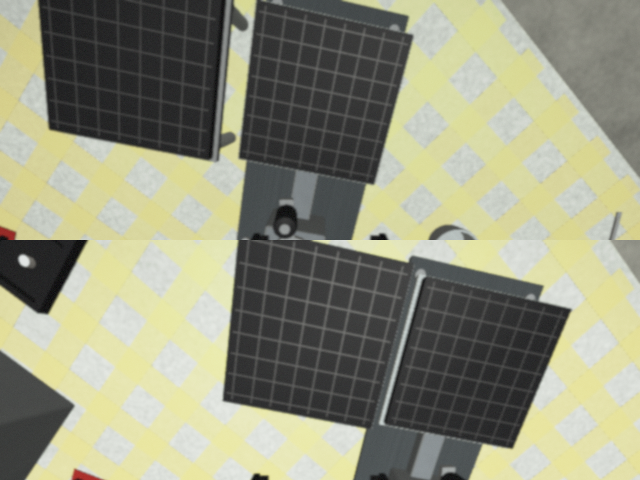

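Both tiles are seen from above. In the lift view the corners are about (258,0), (412,35), (375,183) and (240,157). In the stand view they are about (238,0), (408,22), (370,187) and (224,160). I'll fit the edges at subpixel level and run PnP on the 160 mm squares.

```bash
cat > tile.py <<'E'
from h import *
from scipy.ndimage import map_coordinates
def fit(n,C):
    d=np.load(n+'.npz');M=(d['K'],d['R'],d['c']);g=cv2.GaussianBlur(cv2.imread('pics/%s.png'%n).max(2).astype(np.float32),(0,0),.7)
    C=np.array(C,float)
    for w in(6,4,3,3):
        ctr=C.mean(0);L=[];res=[]
        for i in range(4):
            a,b=C[i],C[(i+1)%4];t=(b-a)/np.linalg.norm(b-a);nn=np.array([t[1],-t[0]]);nn*=np.sign(nn@((a+b)/2-ctr))
            s=np.arange(-w,w+.01,.1);P=[]
            for k in np.linspace(.06,.94,90):
                q=a+(b-a)*k+s[:,None]*nn
                if q.min()<1 or q[:,0].max()>638: continue
                gr=np.gradient(map_coordinates(g,[q[:,1],q[:,0]],order=1));gr=np.convolve(gr,np.ones(7)/7,'same')
                j=gr.argmax()
                if gr[j]>.3:P.append(q[j])
            P=np.array(P,np.float32);vx,vy,x0,y0=cv2.fitLine(P,cv2.DIST_WELSCH,0,.01,.01).ravel();r=np.abs((P-[x0,y0])@[vy,-vx]);res.append((len(P),round(float(np.median(r)),2)))
            L.append(np.cross([x0,y0,1],[x0+100*vx,y0+100*vy,1]))
        C=np.array([(lambda v:v[:2]/v[2])(np.cross(L[i-1],L[i])) for i in range(4)])
    O=np.array([[-80,80,0],[80,80,0],[80,-80,0],[-80,-80,0]],float)
    ok,rv,tv=cv2.solvePnP(O,C,M[0],None,flags=cv2.SOLVEPNP_IPPE);W=M[1]@tv.ravel()+M[2]
    nz=M[1]@cv2.Rodrigues(rv)[0][:,2]
    Z=[]  # level-plane height giving 160 mm sides
    from scipy.optimize import brentq
    for i in range(4):
        Z.append(brentq(lambda z:np.linalg.norm(onz(M,C[i],z)-onz(M,C[(i+1)%4],z))-160,20,200))
    print(n,C.round(1).tolist(),res,'PnP',W.round(1),nz.round(3),'Zedges',np.round(Z,1),np.mean(Z).round(2));return C,M
E
python3 - <<'E'
from tile import *
fit('L1',[(258,0),(412,35),(375,183),(240,157)])
fit('S1',[(238,-2),(408,22),(370,187),(224,160)])
fit('S1',[(425,36),(571,70),(513,207),(386,183)])
E
```

```text
L1 [[256.2, -0.2], [413.1, 35.3], [373.7, 183.6], [238.2, 157.2]] [(84, 0.25), (90, 0.11), (90, 0.19), (90, 0.2)] PnP [721.  128.1  75.3] [0.102 0.07  0.992] Zedges [75.2 72.2 74.7 71.9] 73.5
S1 [[239.1, -16.4], [413.2, 23.5], [370.1, 188.8], [222.3, 160.5]] [(44, 0.2), (90, 0.18), (90, 0.2), (85, 0.2)] PnP [622.4 283.4 107.4] [-0.059  0.058  0.997] Zedges [106.2 107.4 105.3 107.4] 106.61
S1 [[422.7, 35.9], [571.1, 68.6], [512.0, 208.4], [382.9, 182.8]] [(90, 0.2), (90, 0.1), (90, 0.2), (90, 0.15)] PnP [718.9 127.4  72.7] [-0.023  0.045  0.999] Zedges [81.2 74.4 80.6 71. ] 76.81
```

The lift tile is about 33 mm (±2) below the stand, so I'll wind 2 turns and re-measure. First I'll go over the knob.

Call:
servo_tool(offset=[[-0.287,0.762,0],[-0.287,0.762,0],[-0.287,0.762,0],[-0.287,0.762,0],[-0.287,0.762,0],[-0.287,0.762,0],[0,0,0.9],[0,0,0],[0,0,0]], angular=[[0,0,0],[0,0,0],[0,0,0],[0,0,0],[0,0,0],[0,0,0],[0,0,0],[0,0,0],[0,0,0]], jaw=[0.7,0.7,0.7,0.7,0.7,0.7,0.7,0.7,0.7])

```text
time: 12.42
ee_pos: [612.8, 79.6, 223.1]
tcp_rot: [[0.739, 0.674, -0.004], [0.674, -0.739, -0.0], [-0.003, -0.003, -1.0]]
wrist_force: [-0.1, 0.7, 1.0]
width: 60.7
grasp_force: 0.0
```

Run:
```python
from h import *
o=manip.get_obs();M=model('wrist');cap('wrist','w5.png');im=cv2.imread('pics/w5.png')
print(o['time'],o['ee_pos'],o['joint_positions'].round(2))
p=proj(M,np.array([562.3,32.4,177])+70*np.array([.738,.675,0]));print('expected knob top',p)
m=(im.max(2)<60).astype(np.uint8);m[245:]=0
n,l,s,c=cv2.connectedComponentsWithStats(m)
for i in range(1,n):
    if 250<s[i,4]<6000: print(s[i],c[i].round())
x,y=[int(v) for v in p];h=cv2.HoughCircles(cv2.GaussianBlur(im.max(2)[y-60:y+60,x-60:x+60],(0,0),1),cv2.HOUGH_GRADIENT,1,20,param1=60,param2=12,minRadius=10,maxRadius=30)
print(h[0][:3]+[x-60,y-60,0] if h is not None else None)
```

```text
12.4167 [612.82414413  79.60860202 223.12867095] [ 0.3   0.31 -0.58  1.51  0.17  1.37 -1.13]
expected knob top [318.62119684 221.3980276 ]
[184   0  24  27 557] [196.  12.]
[ 266    0  158  170 1835] [323. 116.]
[362   0  21  18 301] [372.   8.]
[383   0  21  23 376] [393.  11.]
[426   0  35 104 712] [443.  41.]
[209   3  24  29 543] [220.  17.]
[293   5  20  24 361] [302.  16.]
[404   4  22  24 379] [414.  16.]
[425   9  22  24 382] [436.  20.]
[314  10  20  23 359] [324.  21.]
[336  14  20  24 351] [345.  26.]
[357  19  20  23 348] [366.  30.]
[159  20  23  28 555] [170.  33.]
[183  25  23  28 534] [194.  39.]
[377  24  21  23 348] [387.  35.]
[289  29  20  23 342] [298.  40.]
[398  29  21  23 346] [408.  40.]
[207  31  23  27 501] [218.  44.]
[419  33  21  23 353] [429.  44.]
[310  34  20  22 335] [319.  45.]
[331  39  20  22 327] [340.  49.]
[352  43  20  22 324] [361.  54.]
[372  48  21  22 327] [382.  58.]
[182  52  23  26 491] [193.  65.]
[286  53  19  22 320] [295.  63.]
[393  52  20  22 327] [402.  63.]
[206  57  22  26 469] [216.  69.]
[412  57  22  22 334] [423.  67.]
[306
[... 468 characters left out ...]
7.]
[382  97  20  20 293] [391. 106.]
[179 101  22  24 431] [190. 112.]
[299 101  19  20 284] [308. 111.]
[401 101  20  20 297] [411. 110.]
[319 105  19  20 282] [328. 115.]
[202 106  22  23 415] [212. 117.]
[338 109  19  20 281] [347. 119.]
[357 113  20  20 281] [366. 123.]
[376 117  20  20 284] [386. 127.]
[276 118  19  19 283] [285. 127.]
[395 121  20  20 289] [405. 131.]
[295 122  19  19 277] [304. 131.]
[315 126  19  19 273] [324. 135.]
[334 129  19  20 272] [343. 139.]
[353 133  19  19 274] [362. 142.]
[371 137  20  19 279] [381. 146.]
[390 141  20  19 280] [399. 150.]
[309 193  30  35 602] [322. 208.]
[[316.5        253.5         24.89999962]
 [320.5        203.5         11.80000019]]
```

The knob body is at (322,208), consistent with the prediction. Now I'll descend and grip it.

Call:
servo_tool(offset=[[0,0,0.6],[0,0,0.7],[0,0,0.7],[0,0,0.7],[0,0,0],[0,0,0],[0,0,0],[0,0,0],[0,0,0],[0,0,0],[0,0,0],[0,0,0]], angular=[[0,0,0],[0,0,0],[0,0,0],[0,0,0],[0,0,0],[0,0,0],[0,0,0],[0,0,0],[0,0,0],[0,0,0],[0,0,0],[0,0,0]], jaw=[0.7,0.7,0.7,0.7,0.7,0,0,0,0,0,0,0])

```text
time: 13.47
ee_pos: [614.0, 81.0, 144.0]
tcp_rot: [[0.738, 0.675, 0.001], [0.675, -0.738, -0.0], [0.0, 0.0, -1.0]]
wrist_force: [0.2, -0.1, 0.2]
width: 22.2
grasp_force: 0.8
```

Call:
servo_tool(offset=[[0,0,0],[0,0,0]], angular=[[0,0,0],[0,0,0]], jaw=[0,0])

```text
time: 13.63
ee_pos: [614.0, 81.1, 143.8]
tcp_rot: [[0.738, 0.675, 0.0], [0.675, -0.738, 0.0], [0.0, 0.0, -1.0]]
wrist_force: [0.4, 0.0, 0.2]
width: 21.6
grasp_force: 29.9
```

Knob gripped (21.6 mm). I'll wind the first quarter turn clockwise, which is from tool +x toward tool +y, in 15° steps on a 70 mm circle.

Call:
servo_tool(offset=[[-0.0795,0.604,0],[-0.233,0.563,0],[-0.371,0.483,0],[-0.483,0.371,0],[-0.563,0.233,0],[-0.604,0.0795,0],[0,0,0]], angular=[[0,0,0],[0,0,0],[0,0,0],[0,0,0],[0,0,0],[0,0,0],[0,0,0]], jaw=[0,0,0,0,0,0,0])

```text
time: 14.22
ee_pos: [610.4, -19.9, 145.1]
tcp_rot: [[0.74, 0.672, 0.003], [0.672, -0.74, 0.001], [0.003, 0.002, -1.0]]
wrist_force: [3.3, 2.3, 4.8]
width: 21.0
grasp_force: 30.1
```

Call:
servo_tool(offset=[[-0.604,-0.0795,0],[-0.563,-0.233,0],[-0.483,-0.371,0],[-0.371,-0.483,0],[-0.233,-0.563,0],[-0.0795,-0.604,0],[0.0795,-0.604,0],[0.233,-0.563,0],[0.371,-0.483,0],[0.483,-0.371,0],[0.563,-0.233,0],[0.604,-0.0795,0]], angular=[[0,0,0],[0,0,0],[0,0,0],[0,0,0],[0,0,0],[0,0,0],[0,0,0],[0,0,0],[0,0,0],[0,0,0],[0,0,0],[0,0,0]], jaw=[0,0,0,0,0,0,0,0,0,0,0,0])

```text
time: 15.22
ee_pos: [512.5, 85.5, 144.7]
tcp_rot: [[0.737, 0.676, -0.005], [0.676, -0.737, -0.004], [-0.006, -0.0, -1.0]]
wrist_force: [-5.5, -2.6, 8.3]
width: 21.3
grasp_force: 30.1
```

Call:
servo_tool(offset=[[0.604,0.0795,0],[0.563,0.233,0],[0.483,0.371,0],[0.371,0.483,0],[0.233,0.563,0],[0.0795,0.604,0],[0,0,0],[0,0,0]], angular=[[0,0,0],[0,0,0],[0,0,0],[0,0,0],[0,0,0],[0,0,0],[0,0,0],[0,0,0]], jaw=[0,0,0,0,0,0,0,0])

```text
time: 15.88
ee_pos: [614.2, 81.3, 143.4]
tcp_rot: [[0.738, 0.675, -0.002], [0.675, -0.738, 0.001], [-0.001, -0.002, -1.0]]
wrist_force: [-1.7, 1.2, 3.8]
width: 21.1
grasp_force: 30.0
```

One turn is done cleanly. Now the second.

Call:
servo_tool(offset=[[-0.0795,0.604,0],[-0.233,0.563,0],[-0.371,0.483,0],[-0.483,0.371,0],[-0.563,0.233,0],[-0.604,0.0795,0],[-0.604,-0.0795,0],[-0.563,-0.233,0],[-0.483,-0.371,0],[-0.371,-0.483,0],[-0.233,-0.563,0],[-0.0795,-0.604,0]], angular=[[0,0,0],[0,0,0],[0,0,0],[0,0,0],[0,0,0],[0,0,0],[0,0,0],[0,0,0],[0,0,0],[0,0,0],[0,0,0],[0,0,0]], jaw=[0,0,0,0,0,0,0,0,0,0,0,0])

```text
time: 16.88
ee_pos: [511.8, -20.6, 145.3]
tcp_rot: [[0.741, 0.671, 0.005], [0.671, -0.741, -0.01], [-0.003, 0.01, -1.0]]
wrist_force: [0.0, -10.4, 6.0]
width: 20.8
grasp_force: 30.0
```

Call:
servo_tool(offset=[[0.0795,-0.604,0],[0.233,-0.563,0],[0.371,-0.483,0],[0.483,-0.371,0],[0.563,-0.233,0],[0.604,-0.0795,0],[0.604,0.0795,0],[0.563,0.233,0],[0.483,0.371,0],[0.371,0.483,0],[0.233,0.563,0],[0.0795,0.604,0]], angular=[[0,0,0],[0,0,0],[0,0,0],[0,0,0],[0,0,0],[0,0,0],[0,0,0],[0,0,0],[0,0,0],[0,0,0],[0,0,0],[0,0,0]], jaw=[0,0,0,0,0,0,0,0,0,0,0,0])

```text
time: 17.88
ee_pos: [611.9, 83.9, 142.9]
tcp_rot: [[0.735, 0.678, -0.006], [0.678, -0.735, 0.002], [-0.003, -0.005, -1.0]]
wrist_force: [-6.5, 2.8, 3.2]
width: 21.2
grasp_force: 30.0
```

Call:
servo_tool(offset=[[0,0,0],[0,0,0]], angular=[[0,0,0],[0,0,0]], jaw=[0,0])

```text
time: 18.05
ee_pos: [614.0, 81.2, 143.5]
tcp_rot: [[0.738, 0.675, -0.001], [0.675, -0.738, 0.0], [-0.0, -0.001, -1.0]]
wrist_force: [-1.4, 1.0, 2.8]
width: 21.3
grasp_force: 30.0
```

Run:
```python
from h import *
o=manip.get_obs();print(o['time'],o['joint_positions'].round(2))
for n in('scene','side','wrist'):
    M=model(n);cap(n,n+'6.png');np.savez(n+'6.npz',K=M[0],R=M[1],c=M[2])
a,b,c=[cv2.imread('pics/%s6.png'%n) for n in('scene','side','wrist')]
print(proj(model('scene'),[720,127,105]),proj(model('side'),[720,127,105]),proj(model('wrist'),[720,127,105]))
f=lambda i,x,y:cv2.resize(i[y:y+150,x:x+200],(400,300),interpolation=cv2.INTER_CUBIC)
cv2.imwrite('pics/c6.png',np.vstack([np.hstack([f(a,290,110),f(b,270,100)]),np.hstack([cv2.resize(c,(400,250)),np.zeros((250,400,3),np.uint8)])]))
```

```text
18.05 [ 0.35  0.38 -0.66  1.61  0.24  1.23 -1.18]
[400.26239878 206.80801936] [363.69487446 164.70712687] [378.85749976  64.14017879]
```

View pics/c6.png

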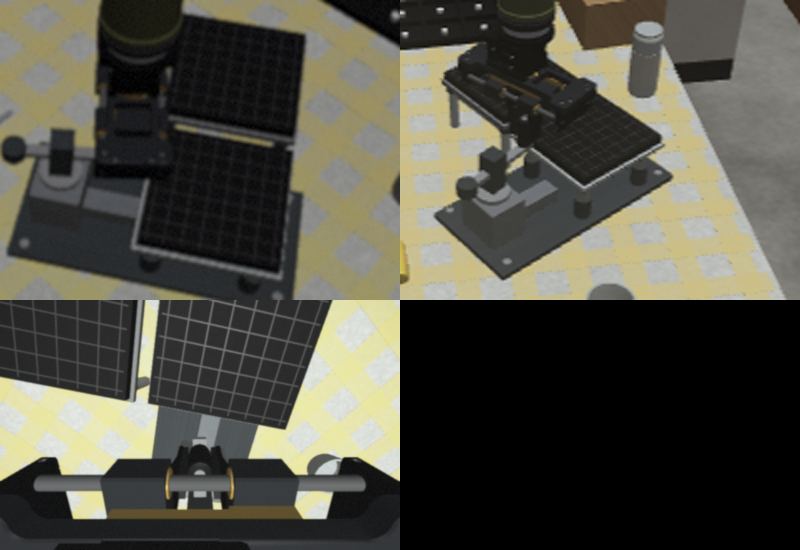

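The crank is still seated and the tiles are nearly level. The display-tile grid cells segment cleanly, so I'll get heights from their pitch, both before (L1/S1) and now (wrist6).

```bash
cat > grid.py <<'E'
from h import *
from scipy.optimize import brentq
from scipy.spatial import cKDTree
def tiles(n,P=160/7):
    d=np.load(n+'.npz');M=(d['K'],d['R'],d['c']);f='pics/%s.png'%n
    im=cv2.imread(f).max(2).astype(np.float32);im=cv2.resize(im,None,fx=4,fy=4,interpolation=cv2.INTER_CUBIC)
    m=(im<cv2.blur(im,(121,121))-3)&(im<75);m=cv2.erode(m.astype(np.uint8),np.ones((3,3)))
    k,l,s,c=cv2.connectedComponentsWithStats(m)
    H,W=im.shape
    ok=(s[:,4]>2500)&(s[:,4]<11000)&(s[:,4]>.6*s[:,2]*s[:,3]*.7)&(s[:,0]>2)&(s[:,1]>2)&(s[:,1]+s[:,3]<920)
    uv=(c[ok]+.5)/4-.5
    out=[]
    w=np.array([onz(M,p,100)[:2] for p in uv])
    # cluster cells by links of about one pitch
    T=cKDTree(w);seen=-np.ones(len(w),int);g=0
    for i in range(len(w)):
        if seen[i]<0:
            st=[i]
            while st:
                j=st.pop()
                if seen[j]<0: seen[j]=g;st+=T.query_ball_point(w[j],P*1.3)
            g+=1
    for q in range(g):
        u=uv[seen==q]
        if len(u)<12: continue
        def lat(z):
            X=np.array([onz(M,p,z)[:2] for p in u]);o=X[np.argmin(np.linalg.norm(X-X.mean(0),axis=1))]
            D=X[:,None]-X[None];D=D.reshape(-1,2);r=np.linalg.norm(D,axis=1);D=D[(r>.7*P)&(r<1.25*P)]
            an=np.angle(np.mean(np.exp(4j*np.arctan2(D[:,1],D[:,0]))))/4;p=np.median(np.linalg.norm(D,axis=1))
            e=np.array([[np.cos(an),np.sin(an)],[-np.sin(an),np.cos(an)]])
            N=np.round((X-o)@e.T/p);A=np.c_[N,np.ones(len(N))];s,_,_,_=np.linalg.lstsq(A,X,rcond=None);r=X-A@s
            return s,r,X
        def pit(z): s=lat(z)[0];return np.sqrt(abs(np.linalg.det(s[:2])))-P
        z=brentq(pit,30,180);s,r,X=lat(z);out.append((z,X.mean(0)));
        print(n,len(u),'z %.2f'%z,'ctr',X.mean(0).round(1),'px',u.mean(0).round(),'rms',r.std().round(2),'axes',np.linalg.norm(s[:2],axis=1).round(3))
    return out
E
for i in L1 S1 wrist6; do python3 -c "
from grid import *
tiles('$i')"; done
```

```text
L1 28 z 65.84 ctr [615.2 290.3] px [143.  66.] rms 0.22 axes [22.888 22.826]
L1 38 z 31.30 ctr [727.7 123.4] px [327.  95.] rms 0.23 axes [22.854 22.86 ]
S1 40 z 66.83 ctr [637.2 287.7] px [316.  83.] rms 0.16 axes [22.822 22.893]
S1 30 z 31.01 ctr [735.9 132.8] px [463. 112.] rms 0.18 axes [22.882 22.832]
wrist6 14 z 79.15 ctr [578.8 266.2] px [93. 83.] rms 0.69 axes [23.064 22.657]
wrist6 17 z 76.67 ctr [685.4  91.8] px [371. 139.] rms 0.07 axes [22.86  22.854]
```

```bash
sed -i 's/P=160\/7/P=20./; s/<11000/<26000/; s/(121,121)/(201,201)/' grid.py
for i in L1 S1 wrist6; do python3 -c "
from grid import *
tiles('$i')"; done
```

```text
L1 25 z 110.90 ctr [627.2 271.7] px [139.  65.] rms 0.3 axes [19.961 20.039]
L1 36 z 78.58 ctr [729.6 125.3] px [328.  92.] rms 0.15 axes [20.006 19.994]
 ** On entry to DLASCL parameter number  4 had an illegal value
 ** On entry to DLASCL parameter number  4 had an illegal value
 ** On entry to DLASCL parameter number  4 had an illegal value
 ** On entry to DLASCL parameter number  4 had an illegal value
  return _methods._mean(a, axis=axis, dtype=dtype,
  ret = ret.dtype.type(ret / rcount)
Traceback (most recent call last):
  File "grid.py", line 34, in tiles
    z=brentq(pit,30,180);s,r,X=lat(z);out.append((z,X.mean(0)));
  File "grid.py", line 33, in pit
    def pit(z): s=lat(z)[0];return np.sqrt(abs(np.linalg.det(s[:2])))-P
                  ~~~^^^
  File "grid.py", line 31, in lat
    N=np.round((X-o)@e.T/p);A=np.c_[N,np.ones(len(N))];s,_,_,_=np.linalg.lstsq(A,X,rcond=None);r=X-A@s
                                                               ~~~~~~~~~~~~~~~^^^^^^^^^^^^^^^^
numpy.linalg.LinAlgError: SVD did not converge in Linear Least Squares
  return _methods._mean(a, axis=axis, dtype=dtype,
  ret = ret.dtype.type(ret / rcount)
Traceback (most recent call last):
  File "grid.py", line 34, in tiles
    z=brentq(pit,30,180);s,r,X=lat(z);out.append((z,X.mean(0)));
  File "grid.py", line 33, in pit
    def pit(z): s=lat(z)[0];return np.sqrt(abs(np.linalg.det(s[:2])))-P
                  ~~~^^^
  File "grid.py", line 31, in lat
    N=np.round((X-o)@e.T/p);A=np.c_[N,np.ones(len(N))];s,_,_,_=np.linalg.lstsq(A,X,rcond=None);r=X-A@s
                                                               ~~~~~~~~~~~~~~~^^^^^^^^^^^^^^^^
numpy.linalg.LinAlgError: SVD did not converge in Linear Least Squares
```

The initial difference was 31.3 ± 0.7 mm, so after 28 mm about 3.3 mm remains. I'll wind another 75° (2.9 mm), release, rise and measure again.

Call:
servo_tool(offset=[[-0.0795,0.604,0],[-0.233,0.563,0],[-0.371,0.483,0],[-0.483,0.371,0],[-0.563,0.233,0],[0,0,0],[0,0,0],[0,0,0],[0,0,0]], angular=[[0,0,0],[0,0,0],[0,0,0],[0,0,0],[0,0,0],[0,0,0],[0,0,0],[0,0,0],[0,0,0]], jaw=[0,0,0,0,0,0,0,0,0])

```text
time: 18.95
ee_pos: [622.4, -3.5, 144.9]
tcp_rot: [[0.737, 0.675, 0.003], [0.675, -0.737, -0.001], [0.002, 0.003, -1.0]]
wrist_force: [0.5, 0.9, 4.8]
width: 21.1
grasp_force: 30.2
```

Call:
servo_tool(offset=[[0,0,0],[0,0,0],[0,0,0],[0,0,0],[0,0,-0.5],[0,0,-0.8],[0,0,-0.8],[0,0,-0.8],[0,0,-0.7],[0,0,0],[0,0,0]], angular=[[0,0,0],[0,0,0],[0,0,0],[0,0,0],[0,0,0],[0,0,0],[0,0,0],[0,0,0],[0,0,0],[0,0,0],[0,0,0]], jaw=[0.5,0.5,0.5,0.5,0.5,0.5,0.5,0.5,0.5,0.5,0.5])

```text
time: 19.87
ee_pos: [621.7, -3.8, 252.5]
tcp_rot: [[0.738, 0.675, 0.002], [0.675, -0.738, -0.001], [0.001, 0.002, -1.0]]
wrist_force: [-0.2, -0.2, -2.5]
width: 43.8
grasp_force: 0.0
```

Call:
servo_tool(offset=[[0.717,-0.273,0],[0.717,-0.273,0],[0.717,-0.273,0],[0.717,-0.273,0],[0,0,0],[0,0,0],[0,0,0],[0,0,0]], angular=[[0,0,0],[0,0,0],[0,0,0],[0,0,0],[0,0,0],[0,0,0],[0,0,0],[0,0,0]], jaw=[0.5,0.5,0.5,0.5,0.5,0.5,0.5,0.5])

```text
time: 20.53
ee_pos: [662.1, 76.5, 250.7]
tcp_rot: [[0.739, 0.674, -0.001], [0.674, -0.739, -0.002], [-0.002, 0.0, -1.0]]
wrist_force: [0.5, -0.7, 0.5]
width: 43.6
grasp_force: 0.0
```

```bash
python3 snap.py L2
```

```text
20.5333 [662.14422508  76.5094496  250.72889176] [726.77511818 134.09925881 411.89584898]
```

Call:
servo_tool(offset=[[0.13,-0.72,0],[0.13,-0.72,0],[0.13,-0.72,0],[0.13,-0.72,0],[0.13,-0.72,0],[0.13,-0.72,0],[0.13,-0.72,0],[0.13,-0.72,0],[0,0,0],[0,0,0],[0,0,0],[0,0,0]], angular=[[0,0,0],[0,0,0],[0,0,0],[0,0,0],[0,0,0],[0,0,0],[0,0,0],[0,0,0],[0,0,0],[0,0,0],[0,0,0],[0,0,0]], jaw=[0.5,0.5,0.5,0.5,0.5,0.5,0.5,0.5,0.5,0.5,0.5,0.5])

```text
time: 21.58
ee_pos: [569.9, 224.7, 251.4]
tcp_rot: [[0.74, 0.673, 0.0], [0.673, -0.74, -0.001], [-0.001, 0.001, -1.0]]
wrist_force: [-0.9, -0.6, -0.0]
width: 43.2
grasp_force: 0.0
```

```bash
python3 snap.py S2
sed -i 's/(201,201)/(121,121)/; s/P\*1.3)/P*1.45)/; s/^        z=brentq/        try: pit(100)\n        except Exception: continue\n        z=brentq/' grid.py
sed -i 's/brentq(pit,30,180)/brentq(pit,40,150)/' grid.py
sed -i 's/D=D\[(r>.7\*P)&(r<1.25\*P)\]/D=D[(r>.7*P)\&(r<1.3*P)]/' grid.py
for i in L1 S1 L2 S2; do python3 -c "
from grid import *
tiles('$i')" 2>&1 | grep -v -i warn | tail -4; done
```

```text
21.5833 [569.9278903  224.69703914 251.43256245] [634.35683208 282.14678192 412.7274521 ]
L1 28 z 109.00 ctr [627.9 269.8] px [143.  66.] rms 0.19 axes [20.027 19.973]
L1 38 z 78.78 ctr [726.3 123.7] px [327.  95.] rms 0.2 axes [19.997 20.003]
S1 40 z 110.12 ctr [635.5 285.9] px [316.  83.] rms 0.14 axes [19.969 20.031]
S1 30 z 78.77 ctr [721.9 150.3] px [463. 112.] rms 0.16 axes [20.022 19.978]
L2 32 z 108.88 ctr [633.3 273.7] px [144.  74.] rms 0.15 axes [20.043 19.957]
L2 41 z 108.94 ctr [725.1 127.1] px [323. 107.] rms 0.19 axes [19.99 20.01]
S2 40 z 110.06 ctr [635.6 285.9] px [316.  98.] rms 0.15 axes [19.973 20.027]
S2 39 z 108.58 ctr [717.  139.3] px [477. 138.] rms 0.17 axes [20.044 19.957]
```

The lift has risen 30.2 mm, which confirms the 20 mm pitch. It is now about 0.9 mm (±0.5) below the stand. That is inside the band but off-centre, so I'll go back to the knob for a small 20° nudge.

Call:
servo_tool(offset=[[-0.483,0.85,0],[-0.483,0.85,0],[-0.483,0.85,0],[-0.483,0.85,0],[-0.483,0.85,0],[-0.483,0.85,0],[-0.483,0.85,0],[-0.483,0.85,0],[0,0,0.9],[0,0,0],[0,0,0],[0,0,0]], angular=[[0,0,0],[0,0,0],[0,0,0],[0,0,0],[0,0,0],[0,0,0],[0,0,0],[0,0,0],[0,0,0],[0,0,0],[0,0,0],[0,0,0]], jaw=[0.5,0.5,0.5,0.5,0.5,0.5,0.5,0.5,0.5,0.5,0.5,0.5])

```text
time: 22.63
ee_pos: [621.1, -0.9, 225.2]
tcp_rot: [[0.737, 0.676, 0.0], [0.676, -0.737, 0.001], [0.001, -0.0, -1.0]]
wrist_force: [-0.1, -0.3, 1.1]
width: 43.9
grasp_force: 0.0
```

Call:
servo_tool(offset=[[-0.05,0.097,0],[0,0,0.6],[0,0,0.7],[0,0,0.7],[0,0,0.7],[0,0,0],[0,0,0],[0,0,0],[0,0,0],[0,0,0],[0,0,0],[0,0,0]], angular=[[0,0,0],[0,0,0],[0,0,0],[0,0,0],[0,0,0],[0,0,0],[0,0,0],[0,0,0],[0,0,0],[0,0,0],[0,0,0],[0,0,0]], jaw=[0.5,0.5,0.5,0.5,0.5,0.5,0,0,0,0,0,0])

```text
time: 23.63
ee_pos: [621.9, -3.8, 144.5]
tcp_rot: [[0.737, 0.676, 0.0], [0.676, -0.737, 0.001], [0.001, -0.001, -1.0]]
wrist_force: [-1.9, 1.3, 2.4]
width: 21.0
grasp_force: 29.7
```

Call:
servo_tool(offset=[[-0.2,0.045,0],[-0.2,0.026,0],[-0.2,0.008,0],[-0.207,-0.008,0],[0,0,0],[0,0,0],[0,0,0],[0,0,0]], angular=[[0,0,0],[0,0,0],[0,0,0],[0,0,0],[0,0,0],[0,0,0],[0,0,0],[0,0,0]], jaw=[0,0,0,0,0,0,0,0])

```text
time: 24.3
ee_pos: [607.0, -22.8, 144.7]
tcp_rot: [[0.738, 0.675, 0.003], [0.675, -0.738, -0.0], [0.002, 0.002, -1.0]]
wrist_force: [3.2, 2.4, 5.3]
width: 21.3
grasp_force: 29.8
```

Call:
servo_tool(offset=[[0,0,0],[0,0,0],[0,0,0],[0,0,0],[0,0,-0.5],[0,0,-0.8],[0,0,-0.8],[0,0,-0.8],[0,0,-0.7],[0,0,0],[0,0,0]], angular=[[0,0,0],[0,0,0],[0,0,0],[0,0,0],[0,0,0],[0,0,0],[0,0,0],[0,0,0],[0,0,0],[0,0,0],[0,0,0]], jaw=[0.5,0.5,0.5,0.5,0.5,0.5,0.5,0.5,0.5,0.5,0.5])

```text
time: 25.22
ee_pos: [605.7, -23.3, 252.3]
tcp_rot: [[0.738, 0.675, 0.001], [0.675, -0.738, -0.001], [0.0, 0.001, -1.0]]
wrist_force: [0.2, -0.0, -1.1]
width: 43.7
grasp_force: 0.0
```

Call:
servo_tool(offset=[[0.88,0,0],[0.88,0,0],[0.88,-0.35,0],[0.88,-0.5,0],[0,-0.5,0],[0,0,0],[0,0,0],[0,0,0],[0,0,0]], angular=[[0,0,0],[0,0,0],[0,0,0],[0,0,0],[0,0,0],[0,0,0],[0,0,0],[0,0,0],[0,0,0]], jaw=[0.5,0.5,0.5,0.5,0.5,0.5,0.5,0.5,0.5])

```text
time: 25.97
ee_pos: [656.1, 75.6, 251.2]
tcp_rot: [[0.74, 0.673, -0.001], [0.673, -0.74, -0.002], [-0.002, 0.001, -1.0]]
wrist_force: [0.3, -0.2, 0.3]
width: 43.2
grasp_force: 0.0
```

```bash
python3 snap.py L3; for i in L3; do python3 -c "
from grid import *
tiles('$i')
cap('scene','scene9.png');cap('side','side9.png')
M,N=model('scene'),model('side')
for n,m in(('scene',M),('side',N)):
    print(n,proj(m,[562.4,32.3,155]),proj(m,[562.4+70*.61,32.3-70*.79,177]))" 2>&1 | tail -4; done
```

```text
25.9667 [656.13477752  75.64083503 251.17103073] [720.67361643 133.21578998 412.37910827]
L3 31 z 109.36 ctr [631.5 273.3] px [145.  70.] rms 0.17 axes [20.026 19.974]
L3 42 z 109.63 ctr [724.6 128.6] px [325. 101.] rms 0.2 axes [19.977 20.023]
scene [322.20186098 179.07109228] [318.06119745 200.49753231]
side [315.94901458 176.23187799] [334.1887349  181.45788522]
```

Run:
```python
from h import *
for n in('scene','side'):
    M=model(n)
    for k in('6','9'):
        im=cv2.imread('pics/%s%s.png'%(n,k)).max(2)
        p=proj(M,[562.4,32.3,155]);x,y=p.astype(int);w=im[y-14:y+22,x-14:x+15];print(n,k,p.round(1))
        m=(w<70).astype(np.uint8);c,l,s,ct=cv2.connectedComponentsWithStats(m);print([(s[i].tolist(),(ct[i]+[x-14,y-14]).round(1).tolist()) for i in range(1,c) if s[i,4]>25])
print(manip.get_obs()['wrist_force'])
```

```text
scene 6 [322.2 179.1]
[([0, 10, 29, 26, 334], [321.9, 187.5])]
scene 9 [322.2 179.1]
[([4, 0, 11, 7, 68], [316.9, 167.6]), ([0, 10, 20, 26, 278], [318.9, 185.9]), ([24, 22, 5, 14, 43], [334.8, 194.7])]
side 6 [315.9 176.2]
[([16, 0, 13, 11, 58], [325.1, 164.9]), ([0, 12, 29, 24, 308], [316.7, 186.8])]
side 9 [315.9 176.2]
[([16, 0, 13, 5, 36], [323.8, 163.8]), ([7, 15, 15, 20, 196], [315.5, 186.5])]
[ 0.89180571  0.17820488 -0.5715404 ]
```

The hub is where it was while seated (its top stays at the same rows), the tiles are within about 0.4 mm and the arm is clear. Handing in.

```bash
python3 -c "
from plant import manip
print(manip.job_done())"
```

```text
the job is handed in; nothing more can be done
None
```

The job is handed in. The crank is fully down on the shaft and released, and the jack's tile measures about 0.4 mm below its neighbour's face, within the 2 mm limit. No verdict came back, so the result rests on my own camera measurements.

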